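# Find the brass seal among the lidded tins

## Robot

A 6-joint arm with a two-finger parallel gripper is mounted at the origin on the work surface. World frame = base frame: x ahead of the robot, y to its left, z up, the work surface at z = 0. Lengths are in mm, angles in rad, forces in N, time in s.
With the tool pointing down it reaches from about 300 to 775 mm from the base axis. Payload 14.6 kg.
Tool frame: the origin (TCP) lies between the finger pads; the fingertips stand 25 mm ahead of it and the grasp point (between the pads) lies 6 mm ahead of it; z points along the fingers, y is the line along which they close (so a half turn about z gives the same grasp; the last joint's range is limited). The gripper opens to 94 mm and grips with 3 to 60 N. Pads are 16 mm wide; open, the fingers measure 119 mm over their backs; the gripper's body (75 mm by 177 mm) begins 78 mm behind the grasp point.
Start: joints at [-1.385, 0.3, 1.521, -0, 1.321, -0.067], TCP at [137.557, -532.511, 230.446] pointing down, gripper open.
Joint ranges: [-3.03, 3.03], [-0.79, 2.21], [0.23, 2.52], [-1.04, 4.18], [0, 3.07], [-2.55, 2.55]. Speed limits (rad/s): [2.22, 2.22, 2.57, 3.14, 3.14, 3.14].

## Interface

Orientations are given as [roll, pitch, yaw] about the fixed x, y, z axes, in that order (R = Rz(yaw) Ry(pitch) Rx(roll)).
In Python, from cell import manip gives the robot as it stands. The module is installed in compiled form; this text tells all that it offers.
- The arm moves only by the tool step_arm, never from a script. Its argument "series" is one flat list of numbers, 5 for each row, row after row: the shift along the world's x, y, z in mm, then the turn about the world's z in rad, then the closure, from 0 (fully open) to 1 (shut). In form: [dx, dy, dz, spin, jaw, dx, dy, dz, spin, jaw, ...]. A call has 1 to 20 rows; each row shifts and turns the commanded pose from where the row before left it; what a row does not reach is not made up. A row lasts 1/8 s, in which the tool goes at most 62.5 mm and 10.7 degrees, less where a joint would pass 70% of its speed; a pose out of reach is approached as far as the arm can. A call is refused whole if a number of a shift passes 62.5 or a number of a turn 0.188, either way. A call with a gripper value outside its range is refused whole. The fingers move at their own pace and stop on an object; "squeeze" is the grip in N (left out, the last holds). Time passes only in rows, so rows that do not move let the fingers close. It gives the time, the measured TCP pose, the force, the opening and the grip force at its end, in the units of the state.
- manip.read_state(): the state, without advancing time (a new reading comes with each control period).
- manip.camera(name): name is "scene" or "top" or "wrist"; returns (picture, depth): 480x640x3 uint8, blue, green, red; 480x640 float32, mm along the optical axis (not along the pixel's ray), 0 where there is no reading.
- manip.camera_info(name): a dict with "fovy" (degrees; the focal length in pixels is half the picture's height over the tangent of half this angle, whatever the lens; pixels are square), "cx", "cy" (the principal point, pixels), "eye" and "orientation" of the camera in the world. Camera axes: x right, y down, z forward; pixel columns grow to the right and rows downward; lengths in mm; the calibration is good to about 2 mm. The wrist camera is an equidistant fisheye: a pixel r from the principal point sees the ray r / f radians off the axis. A picture is of the moment at which its call begins: read the wrist's pose just before it. camera_info takes no time and is no camera call; for the wrist camera it gives the pose at the moment of the call.
- manip.sign_off(): hands the job in; it is judged then, once.
The state is a dict: "clock": time; "joints": joint angles; "qd": joint speeds; "effort": joint torques, N m; "eef_pos": TCP position; "eef_rot": TCP orientation; "wrist_force": force on the tool from outside, world axes, zero at the start; "moment": the same for the moment, N m; "finger_gap": finger opening in mm; "finger_force": force on a finger pad.
Only numpy, scipy, OpenCV 4.12 (cv2) and the standard library are available. Lean on these libraries where they do the work, as an engineer would, in place of code of your own. Each camera call takes 0.05 s, during which the arm holds its last target. There are 200 camera calls.

## Task

One of the three identical lidded tins holds a brass seal: lift the lids, never having more than one off at a time, until you find it, take it out and stand it upright on the middle of the steel bench block. Finish with every lid fully home on its own tin; leave the steel seal in its tin, and the tins, tools and other things on the bench where they are.

Things in the scene. Friction and masses are not known exactly. Their poses are not given: they have to be found in the camera images.
- tin_a: one of three identical loose round aluminium tins standing on the bench, 110 mm across, 44 mm high, wall 3 mm, floor 3 mm thick, so 104 mm across inside; mass 0.3 kg. Origin: centre of its underside, z up. All three start with their lids on; one holds the brass seal, one the steel seal, one is empty
- lid_a_knob (a point): centre of the wooden knob of tin_a's loose lid (90 g, lifts straight off). Knob: upright cylinder 22 mm across, 24 mm tall, on a thin stem. Lid disc 110 mm across, 4 mm thick, its top 22 mm below this point; under it a tapered plug 4 mm deep, 93 to 98 mm across, 3 mm of play in the tin. Fully home: this point is 70 mm above the tin's underside, on its axis; lid laid flat: 30 mm above the surface
- tin_b: one of three identical loose round aluminium tins standing on the bench, 110 mm across, 44 mm high, wall 3 mm, floor 3 mm thick, so 104 mm across inside; mass 0.3 kg. Origin: centre of its underside, z up. All three start with their lids on; one holds the brass seal, one the steel seal, one is empty
- lid_b_knob (a point): centre of the wooden knob of tin_b's loose lid (90 g, lifts straight off). Knob: upright cylinder 22 mm across, 24 mm tall, on a thin stem. Lid disc 110 mm across, 4 mm thick, its top 22 mm below this point; under it a tapered plug 4 mm deep, 93 to 98 mm across, 3 mm of play in the tin. Fully home: this point is 70 mm above the tin's underside, on its axis; lid laid flat: 30 mm above the surface
- tin_c: one of three identical loose round aluminium tins standing on the bench, 110 mm across, 44 mm high, wall 3 mm, floor 3 mm thick, so 104 mm across inside; mass 0.3 kg. Origin: centre of its underside, z up. All three start with their lids on; one holds the brass seal, one the steel seal, one is empty
- lid_c_knob (a point): centre of the wooden knob of tin_c's loose lid (90 g, lifts straight off). Knob: upright cylinder 22 mm across, 24 mm tall, on a thin stem. Lid disc 110 mm across, 4 mm thick, its top 22 mm below this point; under it a tapered plug 4 mm deep, 93 to 98 mm across, 3 mm of play in the tin. Fully home: this point is 70 mm above the tin's underside, on its axis; lid laid flat: 30 mm above the surface
- seal_mid (a point): the brass (gold-coloured) seal hidden in one of the tins: stands loose, about 75 g, 34 mm tall: round foot 26 mm across, 7 mm high, narrow waist, cylindrical head 18 mm across from 16 mm up to the top. This point: its centre, on its axis, 17 mm above its underside; z up along it. On its tin's floor at the start, up to 13 mm off the tin's centre
- steelseal_mid (a point): a dark steel (grey) seal of the same shape, hidden in another of the tins, which stays there: stands loose, about 75 g, 34 mm tall: round foot 26 mm across, 7 mm high, narrow waist, cylindrical head 18 mm across from 16 mm up to the top. This point: its centre, on its axis, 17 mm above its underside; z up along it. On its tin's floor at the start, up to 13 mm off the tin's centre
- block_top (a point): centre of the top face of the square polished steel bench block, 80 x 80 mm and 25 mm high, fixed to the bench; z up
- pad: flat green pad fixed to the bench beyond the tins, 125 mm (x) by 140 mm (y), 3 mm thick, kept clear: a handy place to lay a lid. Origin: centre of its underside
- pliers: small black-handled pliers, 145 mm long, lying on the bench; a bystander to leave alone
- file: file with a wooden handle, 185 mm long, lying on the bench; a bystander to leave alone
- hammer: hammer with a wooden handle, lying along x on the left of the bench; a bystander to leave alone
- loupe: black eye loupe, a cylinder 28 mm across and 22 mm high; a bystander to leave alone
- dish: small white dish, 90 mm across, 30 mm high; a bystander to leave alone
Things that resemble listed ones, but are neither listed nor needed, are in the scene too. What is shaped like the tin_c but pink is not meant.

How it is judged:
By the outcome, as a careful person would: the job done as asked, in the order asked, and still so for the second after the job is handed in, with the robot touching nothing.
It also fails if it takes over 72 s, if anything falls off the work surface, if the arm or the gripper's body presses on something with over 40 N, if the wrist force passes 120 N, or if a joint passes its speed limit or range.

## Working session

There is one attempt and no reset: what is moved stays moved. The work goes in short steps, Python scripts to look and compute and a tool call to move; the robot and the scene stay as the last step left them, time stands still between calls to the robot, and variables do not carry over. Pictures are saved under pics/ and viewed, at most 10 in all, crops included, and the job is handed in when it is done.

Besides the shell and the picture viewer there is one more tool, called after ">>>" as a command line: name --argument value ..., lists and objects as JSON in quotes. step_arm: Moves the arm, as the interface text tells. Its arguments: {"type":"object","properties":{"series":{"type":"array"},"squeeze":{"type":"number"}},"required":["series"]}

```bash
mkdir -p pics; cat > h.py <<'E'
import numpy as np, cv2
from cell import manip
from scipy.spatial.transform import Rotation as R
def rot(o):
    o=np.array(o,float)
    return o if o.shape==(3,3) else R.from_euler('xyz',o).as_matrix() if o.size==3 else R.from_quat(o).as_matrix()
def cloud(name):
    i=manip.camera_info(name); im,d=manip.camera(name)
    f=240/np.tan(np.radians(i['fovy'])/2)
    v,u=np.mgrid[:480,:640]; x=(u-i['cx'])/f; y=(v-i['cy'])/f
    P=np.stack([x*d,y*d,d],-1)@rot(i['orientation']).T+np.array(i['eye'])
    P[d==0]=np.nan
    return im,P
E
python3 - <<'E'
from h import *
s=manip.read_state(); print(s)
for n in('top','scene','wrist'): print(n,manip.camera_info(n))
for n in('top','scene'):
    im,P=cloud(n); cv2.imwrite(f'pics/{n}0.png',im); np.save(f'{n}0.npy',P)
E
```

```text
{'clock': 0.0, 'joints': array([-1.38462234e+00,  3.00502600e-01,  1.52157939e+00, -2.76359627e-05,
        1.32070476e+00, -6.66313240e-02]), 'qd': array([ 2.36728191e-04, -4.31547927e-05,  1.39953146e-03,  2.57439519e-03,
        4.92627136e-04,  1.09100067e-04]), 'effort': array([ 2.50374520e-03, -5.31799436e+01, -3.52736700e+01,  7.08993548e-02,
        2.43677414e-02, -7.89369074e-05]), 'eef_pos': array([ 137.4971152 , -532.29333436,  229.86975155]), 'eef_rot': array([-3.14039942e+00, -5.27971986e-05,  2.52812139e-01]), 'wrist_force': array([ 0.17961448, -0.19585257,  0.22531719]), 'moment': array([-0.04710968,  0.01370615, -0.01721128]), 'finger_force': 0.0, 'finger_gap': 93.97598341165245}
top {'fovy': 57.16108805805678, 'cx': 316.147601363828, 'cy': 236.37791559196273, 'eye': array([3.98221236e+02, 7.16405158e-01, 1.07361846e+03]), 'orientation': array([-3.02904980e+00, -4.50307299e-04, -1.55547971e+00])}
scene {'fovy': 55.844373329864744, 'cx': 317.15457218557174, 'cy': 238.642358174401, 'eye': array([ 993.9225213 , -630.94165308,  828.59642751]), 'orientation': array([-2.32294602, -0.01563326,  0.71609943])}
wrist {'fovy': 65.70646984690485, 'cx': 319.24341819665506, 'cy': 237.70777971450775, 'eye': array([ 210.78944222, -514.47010045,  384.04850249]), 'orientation': array([ 2.87991560e+00,  1.80084142e-03, -1.31789044e+00])}
```

View pics/top0.png

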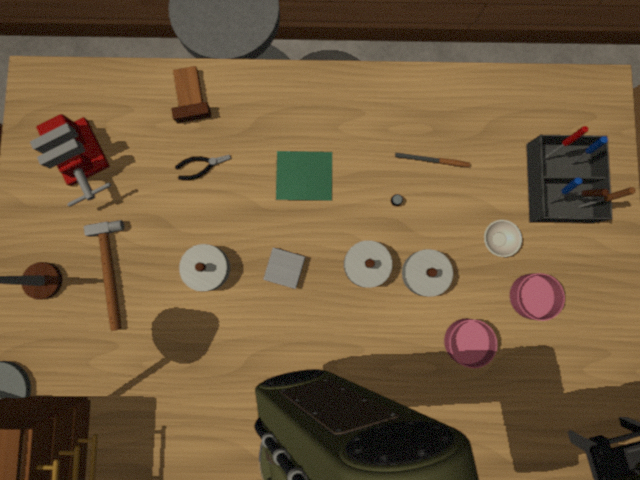

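View pics/scene0.png

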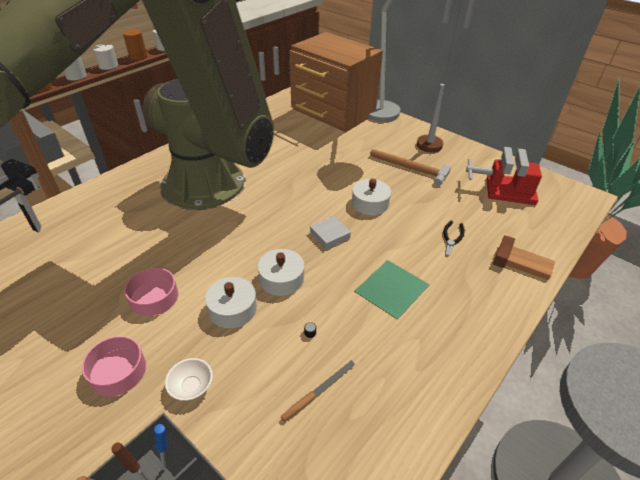

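The top view shows three lidded tins with knobs near (200,267), (370,263) and (432,272). The block is at (285,268) and the pad at (304,175). The scene view agrees: three lidded tins, with the pink bowls being lookalikes.

```bash
python3 - <<'E'
from h import *
for n,seeds in(('top',{'L':(204,267),'M':(369,263),'R':(429,273),'blk':(285,268),'pad':(304,175)}),):
  P=np.load(n+'0.npy')
  sc=np.load('scene0.npy').reshape(-1,3)
  for k,(u,v) in seeds.items():
    c=P[v-10:v+11,u-20:u-9].reshape(-1,3); c0=np.nanmedian(P[v-3:v+4,u-3:u+4].reshape(-1,3),0)
    print(k,c0)
    for nm,Q in(('top',P.reshape(-1,3)),('scene',sc)):
      near=Q[np.hypot(*(Q-c0)[:,:2].T)<75]
      if k in'LMR': bands=[('disc',43,53),('knob',62,95)]
      elif k=='blk': bands=[('top',20,30)]
      else: bands=[]
      for b,lo,hi in bands:
        q=near[(near[:,2]>lo)&(near[:,2]<hi)]
        if len(q)<5: continue
        (cx,cy),r=cv2.minEnclosingCircle(q[:,:2].astype(np.float32))
        print('  ',nm,b,len(q),'circ',cx,cy,r,'mean',q.mean(0),'maxz',q[:,2].max())
        if k=='blk': print(cv2.minAreaRect(q[:,:2].astype(np.float32)))
im=cv2.imread('pics/top0.png')
m=cv2.inRange(im,(50,70,0),(120,140,60)); 
hsv=cv2.cvtColor(im,cv2.COLOR_BGR2HSV);m=cv2.inRange(hsv,(60,80,30),(90,255,255));m[:140]=0;m[210:]=0;m[:,:265]=0;m[:,345:]=0
q=P[m>0];print('pad',np.nanmin(q,0),np.nanmax(q,0))
# bench heights
for u,v in((240,330),(340,230),(400,340)): print(P[v,u])
E
```

```text
L [437.38686526 255.93875099  73.57897142]
   top disc 1654 circ 437.9946594238281 263.6980895996094 55.088497161865234 mean [437.82656478 263.31478004  48.0416218 ] maxz 52.991349446491654
   top knob 88 circ 437.8308410644531 264.1076354980469 11.026737213134766 mean [437.70542    262.15499371  79.34349835] maxz 87.1811717985347
   scene disc 673 circ 436.96923828125 265.4625244140625 58.20696258544922 mean [441.48943235 258.13504853  48.48923901] maxz 52.93813455091549
   scene knob 72 circ 439.256103515625 264.7605895996094 12.527441024780273 mean [439.79299975 260.69080959  75.54338456] maxz 85.04347379611386
M [ 451.87517864 -117.84856345   81.307935  ]
   top disc 1654 circ 452.55035400390625 -120.44554138183594 54.983802795410156 mean [ 451.86677917 -119.8948421    48.02333154] maxz 52.861292612128295
   top knob 77 circ 452.2978210449219 -119.75859832763672 10.547739028930664 mean [ 451.89093922 -119.28284232   80.39789883] maxz 85.87010182906295
   scene disc 1173 circ 451.2819519042969 -119.65342712402344 57.66420364379883 mean [ 455.38332073 -124.02308969   48.71486237] m
[... 915 characters left out ...]
568115234 54.12451934814453 mean [440.3484334   77.2875742   25.05341326] maxz 29.962195108682863
((440.5437927246094, 77.42102813720703), (79.99514770507812, 79.9256591796875), 74.56829833984375)
   scene top 650 circ 440.6049499511719 77.59851837158203 55.492393493652344 mean [441.81147472  75.12271563  25.56388436] maxz 29.895639833018777
((440.0284118652344, 77.50154113769531), (81.48323822021484, 82.27157592773438), 73.92955017089844)
pad [672.26149814  34.68331676   3.46105423]
pad [610.29476125 -30.82037568  -3.56858542] [731.76784991 102.17109267  10.41152748]
[291.18526899 180.90426262   0.41508527]
[536.09796947 -56.20506401   0.96193728]
[ 273.60683454 -201.88688892    0.82500092]
```

>>> step_arm --series '[30, 27, -8, 0, 0.4, 30, 27, -8, 0, 0.4, 30, 27, -8, 0, 0.4, 30, 27, -8, 0, 0.4, 30, 27, -8, 0, 0.4, 30, 27, -8, 0, 0.4, 30, 27, -8, 0, 0.4, 30, 27, -8, 0, 0.4, 30, 27, -8, 0, 0.4, 26, 28, -8, 0, 0.4, 0, 0, -20, 0, 0.4, 0, 0, -20, 0, 0.4, 0, 0, 0, 0, 0.4, 0, 0, 0, 0, 0.4]' --squeeze 15

```text
clock: 1.85
eef_pos: [433.7, -261.7, 111.1]
eef_rot: [3.141, -0.0, 0.253]
wrist_force: [-0.3, -0.5, 0.2]
finger_gap: 56.3
finger_force: 0.0
```

>>> step_arm --series '[0, 0.5, -16, 0, 0.4, 0, 0, -16, 0, 0.4, 0, 0, 0, 0, 1, 0, 0, 0, 0, 1, 0, 0, 0, 0, 1, 0, 0, 0, 0, 1, 0, 0, 10, 0, 1, 0, 0, 30, 0, 1, 0, 0, 40, 0, 1, 0, 40, 0, 0, 1, 0, 50, 0, 0, 1, 0, 50, 0, 0, 1, 0, 40, 0, 0, 1, 0, 20, 0, 0, 1, 0, 0, 0, 0, 1]'

```text
clock: 3.72
eef_pos: [433.6, -60.2, 159.1]
eef_rot: [3.141, -0.001, 0.255]
wrist_force: [-0.2, -0.1, -1.1]
finger_gap: 21.8
finger_force: 15.0
```

```bash
cat >> h.py <<'E'
def seek(c,tag):
    out=[]
    for n in('top','scene'):
        im,P=cloud(n)
        i=manip.camera_info(n); f=240/np.tan(np.radians(i['fovy'])/2)
        p=(np.array([c[0],c[1],25])-i['eye'])@rot(i['orientation'])
        u,v=int(p[0]/p[2]*f+i['cx']),int(p[1]/p[2]*f+i['cy'])
        out.append(cv2.resize(im[v-40:v+40,u-40:u+40],(400,400),interpolation=cv2.INTER_CUBIC))
        Q=P.reshape(-1,3); h=im.reshape(-1,3)
        m=(np.hypot(Q[:,0]-c[0],Q[:,1]-c[1])<40)&(Q[:,2]>14)&(Q[:,2]<60)
        mt=m&(Q[:,2]>33)&(Q[:,2]<43)
        print(n,'n',m.sum(),'mean',Q[m].mean(0) if m.any() else '', 'bgr',h[m].mean(0) if m.any() else '')
        if mt.sum()>4: print('  head top',mt.sum(),cv2.minEnclosingCircle(Q[mt,:2].astype(np.float32)),Q[mt].mean(0))
    cv2.imwrite(f'pics/{tag}.png',np.hstack(out))
    print(manip.read_state()['finger_gap'])
E
python3 -c "
from h import *
seek((433.7,-261),'R1')"
```

```text
top n 0 mean  bgr 
scene n 0 mean  bgr 
21.833427983647137
```

View pics/R1.png

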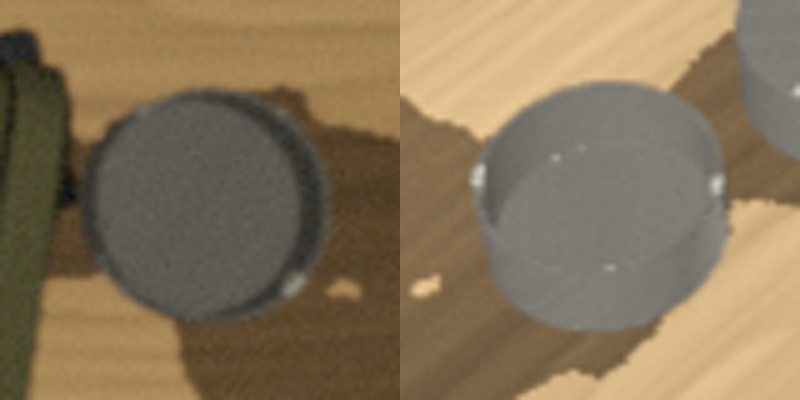

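Tin R (right) is empty in both views: only bare floor at (205,205) and (600,205). I'll put its lid back and go to the middle tin.

>>> step_arm --series '[0, -40, 0, 0, 1, 0, -50, 0, 0, 1, 0, -50, 0, 0, 1, 0, -40, 0, 0, 1, 0, -20, 0, 0, 1, 0, 0, 0, 0, 1, 0, 0, -40, 0, 1, 0, 0, -25, 0, 1, 0, 0, -10, 0, 1, 0, 0, -5, 0, 1, 0, 0, 0, 0, 1, 0, 0, 0, 0, 0.4, 0, 0, 0, 0, 0.4, 0, 0, 0, 0, 0.4, 0, 0, 30, 0, 0.4, 0, 0, 20, 0, 0.4]'

```text
clock: 5.82
eef_pos: [433.7, -261.2, 129.6]
eef_rot: [3.141, -0.0, 0.253]
wrist_force: [0.2, 0.1, -0.1]
finger_gap: 56.1
finger_force: 0.0
```

```bash
cat >> h.py <<'E'
def lids(names='RML'):
    C={'L':(437.8,263.8),'M':(452.2,-120.1),'R':(433.9,-261.2)}
    for n in('top','scene'):
        im,P=cloud(n); Q=P.reshape(-1,3)
        for k in names:
            q=Q[np.hypot(Q[:,0]-C[k][0],Q[:,1]-C[k][1])<65]
            d=q[(q[:,2]>43)&(q[:,2]<53)]; kn=q[(q[:,2]>62)&(q[:,2]<88)]
            if len(d)>20 and len(kn)>5:
                A=np.c_[d[:,:2]-C[k],np.ones(len(d))]; s=np.linalg.lstsq(A,d[:,2],rcond=None)[0]
                print(n,k,'disc',np.round(cv2.minEnclosingCircle(d[:,:2].astype(np.float32))[0],1),'med z',np.median(d[:,2]).round(1),'tilt',s[:2].round(3),'knob',np.round(cv2.minEnclosingCircle(kn[:,:2].astype(np.float32))[0],1))
E
python3 -c "
from h import *
print(manip.read_state()['eef_pos']);lids()"
```

```text
[ 433.71073091 -261.15600382  129.56600353]
top M disc [ 452.7 -120.5] med z 48.0 tilt [-0.     0.001] knob [ 452.4 -120. ]
top L disc [438.2 264.4] med z 48.2 tilt [0.001 0.002] knob [437.9 263.3]
scene R disc [ 432.3 -262.4] med z 48.9 tilt [-0.003  0.001] knob [ 434.3 -262.1]
scene M disc [ 451.3 -119.4] med z 48.8 tilt [-0.004  0.006] knob [ 450.6 -122. ]
scene L disc [437.9 264.2] med z 48.6 tilt [-0.003  0.004] knob [436.4 263.8]
```

>>> step_arm --series '[4.5, 36, 0, 0, 0.4, 5, 36, 0, 0, 0.4, 5, 36, 0, 0, 0.4, 4, 33, 0, 0, 0.4, 0, 0, -20, 0, 0.4, 0, 0, -20, 0, 0.4, 0, 0, -10, 0, 0.4, 0, 0, 0, 0, 0.4, 0, 0, 0, 0, 1, 0, 0, 0, 0, 1, 0, 0, 0, 0, 1, 0, 0, 0, 0, 1, 0, 0, 10, 0, 1, 0, 0, 30, 0, 1, 0, 0, 40, 0, 1]'

```text
clock: 7.8
eef_pos: [451.7, -119.9, 159.5]
eef_rot: [-3.141, 0.001, 0.253]
wrist_force: [0.6, -0.3, -0.9]
finger_gap: 22.0
finger_force: 15.0
```

>>> step_arm --series '[0, 40, 0, 0, 1, 0, 50, 0, 0, 1, 0, 50, 0, 0, 1, 0, 40, 0, 0, 1, 0, 20, 0, 0, 1, 0, 0, 0, 0, 1]'

```text
clock: 8.55
eef_pos: [452.0, 80.9, 158.9]
eef_rot: [3.142, -0.0, 0.255]
wrist_force: [0.1, -0.6, -0.6]
finger_gap: 22.0
finger_force: 15.0
```

```bash
python3 -c "
from h import *
seek((452.2,-120.1),'M1');lids('R')"
```

```text
top n 57 mean [ 459.39622213 -116.30883781   34.29952763] bgr [38.14035088 42.05263158 42.68421053]
  head top 47 ((459.5944519042969, -117.43087768554688), 8.72115421295166) [ 459.6144672  -117.14975501   37.43183978]
scene n 84 mean [ 461.00369537 -119.52642913   29.38760322] bgr [59.36904762 62.53571429 63.0952381 ]
  head top 42 ((459.1308288574219, -115.90853881835938), 10.031893730163574) [ 459.20343432 -117.69695579   37.13359236]
21.646377931101267
top R disc [ 434.4 -261.3] med z 48.0 tilt [-0.001 -0.001] knob [ 434.6 -261.5]
scene R disc [ 431.5 -263. ] med z 48.8 tilt [-0.004  0.001] knob [ 433.5 -262.6]
```

View pics/M1.png

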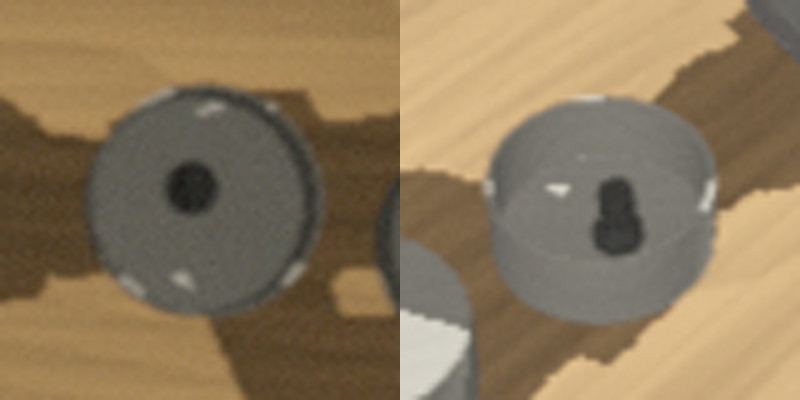

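The middle tin holds the dark steel seal, standing at (190,187) and (617,215). I'll put that lid back, so the brass one must be in the left tin.

>>> step_arm --series '[0, -40, 0, 0, 1, 0, -50, 0, 0, 1, 0, -50, 0, 0, 1, 0, -40, 0, 0, 1, 0, -20, 0, 0, 1, 0, 0, 0, 0, 1, 0, 0, -40, 0, 1, 0, 0, -25, 0, 1, 0, 0, -10, 0, 1, 0, 0, -5, 0, 1, 0, 0, 0, 0, 1, 0, 0, 0, 0, 0.4, 0, 0, 0, 0, 0.4, 0, 0, 0, 0, 0.4, 0, 0, 30, 0, 0.4, 0, 0, 20, 0, 0.4]'

```text
clock: 10.75
eef_pos: [452.2, -120.1, 129.5]
eef_rot: [3.141, -0.0, 0.253]
wrist_force: [-0.1, 0.5, -0.7]
finger_gap: 56.7
finger_force: 0.0
```

>>> step_arm --series '[-2, 48, 0, 0, 0.4, -2, 48, 0, 0, 0.4, -2, 48, 0, 0, 0.4, -2, 48, 0, 0, 0.4, -2, 48, 0, 0, 0.4, -2, 48, 0, 0, 0.4, -1, 48, 0, 0, 0.4, -1.5, 48, 0, 0, 0.4, 0, 0, 0, 0, 0.4]'

```text
clock: 11.88
eef_pos: [437.1, 266.3, 128.3]
eef_rot: [-3.141, -0.0, 0.256]
wrist_force: [-0.2, -1.0, 0.1]
finger_gap: 56.6
finger_force: 0.0
```

```bash
python3 -c "
from h import *
print(manip.read_state()['eef_pos']);lids()"
```

```text
[437.07122082 266.28825468 128.31371669]
top R disc [ 434.7 -261.9] med z 48.0 tilt [ 0.003 -0.   ] knob [ 434.6 -261.6]
top M disc [ 452.8 -120.9] med z 48.1 tilt [ 0.001 -0.002] knob [ 452.8 -121.1]
scene R disc [ 433.7 -261.9] med z 48.8 tilt [-0.004  0.001] knob [ 434.3 -261.9]
scene M disc [ 453.2 -120. ] med z 48.7 tilt [-0.006  0.002] knob [ 452.7 -122.1]
scene L disc [437.5 265.6] med z 48.6 tilt [-0.006  0.009] knob [438.7 262.8]
```

>>> step_arm --series '[0, 0, -20, 0, 0.4, 0, 0, -20, 0, 0.4, 0, 0, -10, 0, 0.4, 0, 0, 0, 0, 0.4, 0, 0, 0, 0, 1, 0, 0, 0, 0, 1, 0, 0, 0, 0, 1, 0, 0, 0, 0, 1, 0, 0, 10, 0, 1, 0, 0, 30, 0, 1, 0, 0, 40, 0, 1]'

```text
clock: 13.35
eef_pos: [437.2, 263.8, 159.4]
eef_rot: [3.141, 0.001, 0.253]
wrist_force: [1.4, 0.0, -0.9]
finger_gap: 21.7
finger_force: 15.0
```

>>> step_arm --series '[20, -20, 0, 0, 1, 29, -28, 0, 0, 1, 29, -28, 0, 0, 1, 29, -28, 0, 0, 1, 29, -28, 0, 0, 1, 29, -28, 0, 0, 1, 29, -28, 0, 0, 1, 25, -25, 0, 0, 1, 15, -15, 0, 0, 1, 0, 0, 0, 0, 1, 0, 0, -40, 0, 1, 0, 0, -40, 0, 1, 0, 0, -25, 0, 1, 0, 0, 0, 0, 1, 0, 0, 0, 0, 1]'

```text
clock: 15.22
eef_pos: [672.0, 36.5, 55.2]
eef_rot: [3.141, -0.002, 0.253]
wrist_force: [-0.4, -1.2, -0.8]
finger_gap: 21.8
finger_force: 15.0
```

```bash
python3 -c "
from h import *
print(manip.read_state());seek((437.8,263.9),'L1')"
```

```text
{'clock': 15.225, 'joints': array([-1.12634919e-04,  7.43276413e-01,  1.28064071e+00,  2.88718386e-05,
        1.11572935e+00,  1.31734855e+00]), 'qd': array([-0.00501813, -0.00942286, -0.00881489,  0.00038358, -0.00296846,
       -0.00321503]), 'effort': array([ 9.20163095e-02, -7.16306520e+01, -3.13025773e+01,  3.27583356e-02,
       -6.50005904e-02,  7.51975545e-03]), 'eef_pos': array([671.9756548 ,  36.53068251,  55.20874822]), 'eef_rot': array([ 3.14112979e+00, -1.89051661e-03,  2.53322916e-01]), 'wrist_force': array([-0.40789051, -1.18941975, -0.81376825]), 'moment': array([-0.02951611, -0.0307675 , -0.06165264]), 'finger_force': 14.999895840883255, 'finger_gap': 21.799886276345994}
top n 67 mean [435.27786682 268.8761147   32.19397987] bgr [ 67.76119403 128.34328358 160.67164179]
  head top 48 ((435.3443298339844, 270.9541931152344), 9.056402206420898) [435.33425018 270.63877017  36.75139474]
scene n 42 mean [436.54640044 266.28679316  25.94682353] bgr [ 69.73809524 117.61904762 145.9047619 ]
  head top 11 ((433.2167053222656, 264.1253967285156), 6.370408058166504) [433.81881758 265.18178644  36.51032962]
21.675301244139053
```

View pics/L1.png

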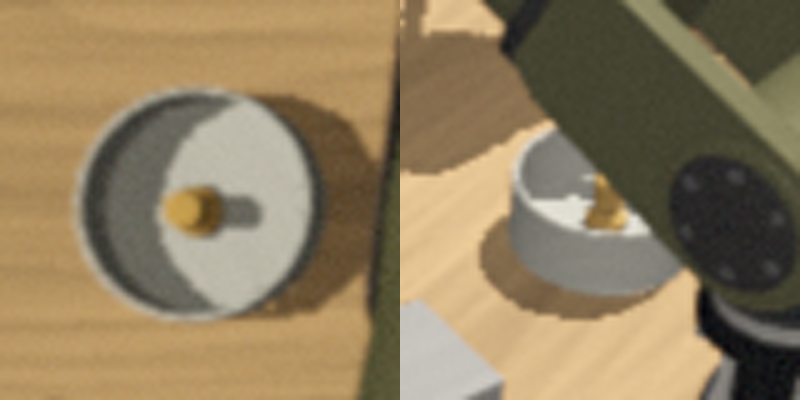

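The left tin holds the brass seal, standing upright at (193,208) in the top crop. I'll lay the lid on the pad and go for the seal.

>>> step_arm --series '[0, 0, -8, 0, 1, 0, 0, -4, 0, 1, 0, 0, 0, 0, 1, 0, 0, 0, 0, 0.55, 0, 0, 0, 0, 0.55, 0, 0, 0, 0, 0.55, 0, 0, 20, 0, 0.55, 0, 0, 40, 0, 0.55, 0, 0, 20, 0, 0.55]'

```text
clock: 16.45
eef_pos: [672.4, 36.0, 125.0]
eef_rot: [3.141, -0.004, 0.253]
wrist_force: [0.3, 0.3, 0.2]
finger_gap: 42.3
finger_force: 0.0
```

>>> step_arm --series '[-20, 20, 0, 0, 0.55, -29, 29, 0, 0, 0.55, -29, 29, 0, 0, 0.55, -29, 29, 0, 0, 0.55, -29, 29, 0, 0, 0.55, -29, 29, 0, 0, 0.55, -29, 29, 0, 0, 0.55, -27, 26, 0, 0, 0.55, -15.5, 14.7, 0, 0, 0.55, 0, 0, -20, 0, 0.55, 0, 0, 0, 0, 0.55, 0, 0, 0, 0, 0.55]'

```text
clock: 17.95
eef_pos: [435.4, 270.7, 102.2]
eef_rot: [-3.141, -0.001, 0.252]
wrist_force: [0.2, 0.7, 0.0]
finger_gap: 42.3
finger_force: 0.0
```

```bash
python3 - <<'E'
from h import *
i=manip.camera_info('wrist'); print(manip.read_state()['eef_pos'],manip.read_state()['finger_gap'])
im,d=manip.camera('wrist'); f=240/np.tan(np.radians(i['fovy'])/2)
v,u=np.mgrid[:480,:640]; x=u-i['cx'];y=v-i['cy'];r=np.hypot(x,y)+1e-9;t=r/f
P=np.stack([d*np.tan(t)*x/r,d*np.tan(t)*y/r,d],-1)@rot(i['orientation']).T+i['eye']
m=(im[...,2].astype(int)-im[...,0]>50)&(d>0)&(P[...,2]>33)&(P[...,2]<43)&(np.hypot(P[...,0]-437.8,P[...,1]-263.9)<40)
q=P[m];print(len(q),cv2.minEnclosingCircle(q[:,:2].astype(np.float32)) if len(q) else '')
cv2.imwrite('pics/w1.png',im)
im,Q=cloud('top'); Q=Q.reshape(-1,3); q=Q[np.hypot(Q[:,0]-672,Q[:,1]-36)<80]
for a,b in((8,18),(30,52)): z=q[(q[:,2]>a)&(q[:,2]<b)]; print(len(z),cv2.minEnclosingCircle(z[:,:2].astype(np.float32)),np.median(z[:,2]))
E
```

```text
[435.42941928 270.65786421 102.17105905] 42.29054532613396
606 ((433.7667236328125, 271.81134033203125), 9.16829776763916)
1374 ((669.6832275390625, 36.554237365722656), 75.07699584960938) 11.34793105741187
72 ((671.2247314453125, 34.654998779296875), 10.731827735900879) 44.544936255419316
```

View pics/w1.png

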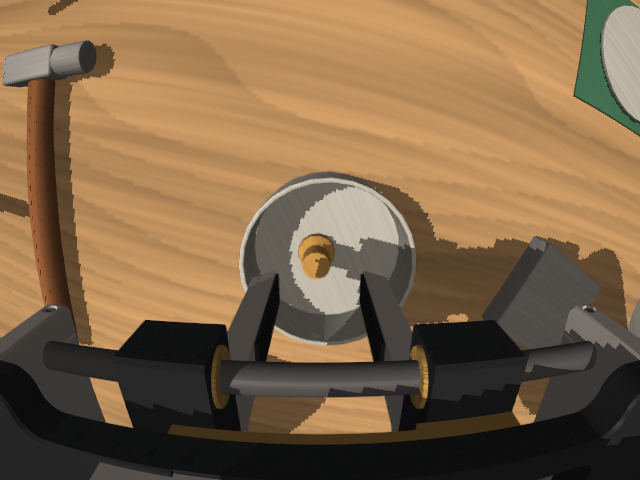

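The wrist view shows the brass seal at (316,255), centred between the fingertips (278 and 362). The lid is on the pad at upper right. Descending to grip.

>>> step_arm --series '[-0.6, 0.4, -20, 0, 0.55, 0, 0, -25, 0, 0.55, 0, 0, -14, 0, 0.55, 0, 0, -5, 0, 0.55, 0, 0, 0, 0, 0.55, 0, 0, 0, 0, 0.7, 0, 0, 0, 0, 0.85, 0, 0, 0, 0, 1, 0, 0, 0, 0, 1, 0, 0, 0, 0, 1, 0, 0, 10, 0, 1, 0, 0, 30, 0, 1, 0, 0, 40, 0, 1, 0, 0, 0, 0, 1]' --squeeze 15

```text
clock: 19.8
eef_pos: [435.5, 271.6, 120.4]
eef_rot: [-3.141, -0.005, 0.253]
wrist_force: [-0.0, -0.4, -2.2]
finger_gap: 17.6
finger_force: 14.9
```

```bash
python3 - <<'E'
from h import *
print(manip.read_state()['eef_pos'],manip.read_state()['finger_gap'])
im,d=manip.camera('wrist'); a=im[150:350,220:420]
im2,_=manip.camera('scene'); b=im2[150:250,320:420]
cv2.imwrite('pics/w2.png',np.hstack([cv2.resize(a,(400,400)),cv2.resize(b,(400,400))]))
E
```

```text
[435.54767089 271.63529508 120.37260338] 17.57098623943338
```

View pics/w2.png

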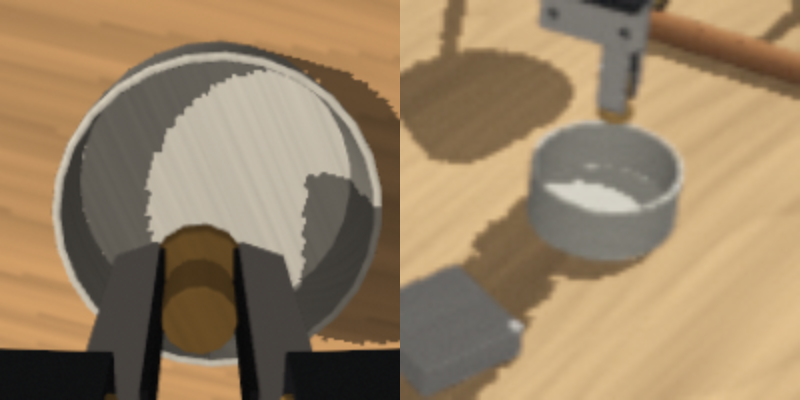

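The seal is held upright between the fingers. Moving it to the block.

>>> step_arm --series '[1, -20, 0, 0, 1, 1, -40, 0, 0, 1, 1, -45, 0, 0, 1, 1, -45, 0, 0, 1, 1, -28.6, 0, 0, 1, 0.5, -15, 0, 0, 1, 0, 0, 0, 0, 1, 0, 0, -25, 0, 1, 0, 0, -20, 0, 1, 0, 0, -8, 0, 1, 0, 0, -3, 0, 1, 0, 0, 0, 0, 1, 0, 0, 0, 0, 1]'

```text
clock: 21.52
eef_pos: [440.2, 77.6, 62.0]
eef_rot: [3.141, -0.001, 0.253]
wrist_force: [-0.5, 0.5, -1.1]
finger_gap: 17.8
finger_force: 14.9
```

>>> step_arm --series '[0, 0, -0.8, 0, 1, 0, 0, -0.6, 0, 1, 0, 0, -0.4, 0, 1, 0, 0, 0, 0, 1]'

```text
clock: 22.02
eef_pos: [440.0, 77.5, 59.8]
eef_rot: [3.142, -0.0, 0.253]
wrist_force: [-0.6, -0.4, 2.7]
finger_gap: 17.3
finger_force: 14.9
```

>>> step_arm --series '[0, 0, 0, 0, 0.7, 0, 0, 0, 0, 0.55, 0, 0, 0, 0, 0.55, 0, 0, 0, 0, 0.55, 0, 0, 10, 0, 0.55, 0, 0, 30, 0, 0.55, 0, 0, 30, 0, 0.55]'

```text
clock: 22.9
eef_pos: [439.9, 77.5, 131.1]
eef_rot: [3.142, -0.0, 0.253]
wrist_force: [-0.6, -0.0, 0.9]
finger_gap: 41.6
finger_force: 0.0
```

>>> step_arm --series '[21.6, -4, 0, 0, 0.5, 35, -6, 0, 0, 0.5, 35, -6, 0, 0, 0.5, 35, -6, 0, 0, 0.5, 35, -6, 0, 0, 0.5, 35, -6, 0, 0, 0.5, 20, -4, 0, 0, 0.5, 15, -3.8, 0, 0, 0.5, 0, 0, 0, 0, 0.5]'

```text
clock: 24.02
eef_pos: [671.8, 35.4, 129.8]
eef_rot: [3.142, -0.0, 0.252]
wrist_force: [-0.2, 0.3, -0.5]
finger_gap: 47.4
finger_force: 0.0
```

```bash
python3 - <<'E'
from h import *
print(manip.read_state()['eef_pos'])
for n in('top','scene'):
    im,P=cloud(n); Q=P.reshape(-1,3)
    q=Q[np.hypot(Q[:,0]-440.3,Q[:,1]-77.4)<58]
    h=q[(q[:,2]>54)&(q[:,2]<65)]; b=q[(q[:,2]>21)&(q[:,2]<29)]
    print(n,len(h),cv2.minEnclosingCircle(h[:,:2].astype(np.float32)) if len(h) else '',cv2.minAreaRect(b[:,:2].astype(np.float32)),q[:,2].max())
    q=Q[np.hypot(Q[:,0]-672,Q[:,1]-36)<80];k=q[(q[:,2]>25)&(q[:,2]<48)]
    t=Q[(np.abs(np.hypot(Q[:,0]-437.8,Q[:,1]-263.9)-53)<9)&(Q[:,2]>40)&(Q[:,2]<48)]
    print('knob',cv2.minEnclosingCircle(k[:,:2].astype(np.float32)) if len(k) else '','tin rim',cv2.minEnclosingCircle(t[:,:2].astype(np.float32)),len(t))
E
```

```text
[671.83009284  35.44733552 129.79294146]
top 0  ((0.0, 0.0), (0.0, 0.0), 0.0) 555.3493765456428
knob  tin rim ((437.8513488769531, 264.36529541015625), 55.36785125732422) 209
scene 34 ((439.49725341796875, 75.56541442871094), 10.502809524536133) ((439.8630676269531, 76.61582946777344), (81.90809631347656, 85.42545318603516), 75.5240707397461) 554.69297797344
knob ((671.3593139648438, 34.6452751159668), 11.185062408447266) tin rim ((436.3598327636719, 264.11328125), 56.68372344970703) 155
```

>>> step_arm --series '[0, 0, -35, 0, 0.5, 0, 0, -35, 0, 0.5, 0, 0, -17, 0, 0.5, 0, 0, 0, 0, 0.5, 0, 0, 0, 0, 0.8, 0, 0, 0, 0, 1, 0, 0, 0, 0, 1, 0, 0, 0, 0, 1, 0, 0, 17, 0, 1, 0, 0, 50, 0, 1, 0, 0, 50, 0, 1, 0, 0, 0, 0, 1]' --squeeze 15

```text
clock: 25.62
eef_pos: [673.1, 35.7, 165.3]
eef_rot: [3.14, -0.008, 0.253]
wrist_force: [0.3, 0.1, -1.1]
finger_gap: 22.0
finger_force: 15.0
```

>>> step_arm --series '[-20, 20, 0, 0, 1, -29, 28, 0, 0, 1, -29, 28, 0, 0, 1, -29, 28, 0, 0, 1, -29, 28, 0, 0, 1, -29, 28, 0, 0, 1, -29, 28, 0, 0, 1, -25, 25, 0, 0, 1, -15, 15.4, 0, 0, 1, 0, 0, 0, 0, 1, 0, 0, -40, 0, 1, 0, 0, -25, 0, 1, 0, 0, 0, 0, 1, 0, 0, 0, 0, 1]'

```text
clock: 27.38
eef_pos: [438.3, 264.0, 95.6]
eef_rot: [-3.141, -0.001, 0.252]
wrist_force: [0.9, 1.0, -1.4]
finger_gap: 21.5
finger_force: 15.0
```

>>> step_arm --series '[0, 0, -8, 0, 1, 0, 0, -4, 0, 1, 0, 0, -3, 0, 1, 0, 0, 0, 0, 1]'

```text
clock: 27.88
eef_pos: [437.8, 264.2, 80.1]
eef_rot: [-3.142, -0.001, 0.253]
wrist_force: [-0.9, -0.7, 3.5]
finger_gap: 21.9
finger_force: 15.0
```

>>> step_arm --series '[0, 0, 0, 0, 0.4, 0, 0, 0, 0, 0.4, 0, 0, 0, 0, 0.4, 0, 0, 10, 0, 0.4, 0, 0, 40, 0, 0.4, 0, 0, 50, 0, 0.4, 0, 40, 0, 0, 0.4, 0, 50, 0, 0, 0.4, 0, 50, 0, 0, 0.4, 0, 40, 0, 0, 0.4, 0, 0, 0, 0, 0.4, 0, 0, 0, 0, 0.4]'

```text
clock: 29.38
eef_pos: [437.6, 443.6, 179.9]
eef_rot: [3.141, 0.0, 0.253]
wrist_force: [-0.6, -0.7, -0.3]
finger_gap: 56.4
finger_force: 0.0
```

```bash
python3 - <<'E'
from h import *
lids()
for n in('top','scene'):
    im,P=cloud(n); Q=P.reshape(-1,3); cv2.imwrite(f'pics/end_{n}.png',im)
    q=Q[np.hypot(Q[:,0]-440.3,Q[:,1]-77.4)<58]
    h=q[(q[:,2]>54)&(q[:,2]<65)]; b=q[(q[:,2]>21)&(q[:,2]<29)]
    print(n,len(h),cv2.minEnclosingCircle(h[:,:2].astype(np.float32)),cv2.minAreaRect(b[:,:2].astype(np.float32)),q[:,2].max())
E
```

```text
top R disc [ 434.  -261.8] med z 47.9 tilt [ 0.003 -0.003] knob [ 434.2 -262. ]
top M disc [ 452.7 -121.1] med z 47.9 tilt [ 0.004 -0.001] knob [ 453.  -121.4]
top L disc [438.4 263. ] med z 48.1 tilt [-0.002 -0.001] knob [437.5 261.7]
scene R disc [ 432.2 -262. ] med z 48.8 tilt [-0.003  0.001] knob [ 433.4 -262.7]
scene M disc [ 452.2 -119.4] med z 48.7 tilt [-0.001  0.004] knob [ 452.1 -122.8]
scene L disc [437.6 262.1] med z 48.6 tilt [-0.003  0.007] knob [438.5 261.7]
top 44 ((440.892822265625, 76.03599548339844), 8.490035057067871) ((440.6413879394531, 77.43450927734375), (79.94298553466797, 79.88258361816406), 74.75870513916016) 61.9249545634392
scene 33 ((440.5927734375, 76.30941009521484), 9.202239036560059) ((440.27349853515625, 77.18502807617188), (82.06511688232422, 82.87260437011719), 75.1055679321289) 62.08196335576031
```

View pics/end_scene.png

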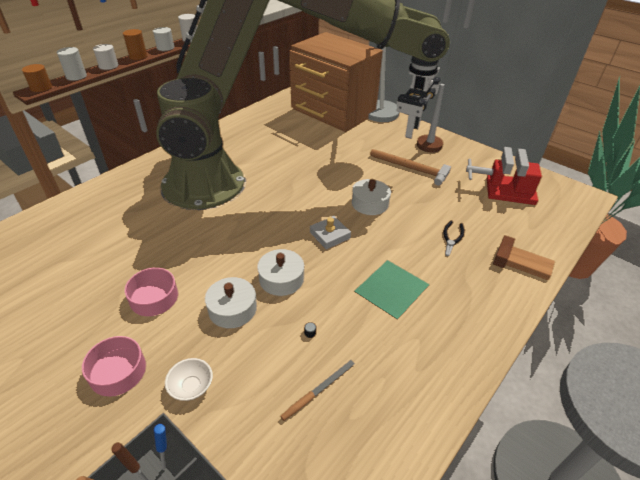

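The final scene view shows the seal standing upright on the block at (331,227). All three lids sit flat and home, the pad is clear, and the bystanders look undisturbed.

```bash
python3 -c "
from cell import manip
print(manip.sign_off())"
```

```text
the job is handed in; nothing more can be done
None
```

The job is handed in at about 30 s: the brass seal (from the left tin) stands upright on the block about 1 mm off centre, the steel seal is still in the middle tin, and all three lids are home.

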